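Lay the tablet carton down on the pot holder

ROBOT

A 6-joint arm with a two-finger parallel gripper is mounted at the origin on the work surface. World frame = base frame: x ahead of the robot, y to its left, z up, the work surface at z = 0. Lengths are in m, angles in degrees, forces in N, time in s.
With the tool pointing down it reaches from about 0.35 to 0.875 m from the base axis. Payload 15.5 kg.
Tool frame: the origin (TCP) lies midway between the tips of the shut fingers; the grasp point (between the pads) lies 19 mm behind it; z points along the fingers, y is the direction in which the jaws open and shut (so a half turn about z gives the same grasp; the last joint's range is limited). The gripper opens to 85 mm and grips with 20 to 120 N. Pads are 22 mm wide; open, the fingers measure 114 mm over their backs; the gripper's body (76 mm by 85 mm) begins 54 mm behind the grasp point. The pads swing forward as they close: fully open they stand 13 mm farther back than shut.
Start: joints at [59.043, 28.281, 77.091, -0, 74.628, -5.472], TCP at [0.269, 0.564, 0.231] pointing down, gripper open.
Joint ranges: [-166.48, 166.48], [-47.26, 123.95], [12.59, 153.08], [-70.14, 250.14], [6.76, 159.57], [-176.63, 176.63]. Speed limits (degrees/s): [108.29, 108.29, 147.25, 172.46, 172.46, 172.46].

INTERFACE

Orientations are given as a 3x3 rotation matrix whose columns are the frame's x, y, z axes.
In Python, from plant import * gives the robot as it stands.
- The arm moves only by the tool move_arm, never from a script. Its argument "commands" is one flat list of numbers, 7 for each row, row after row: the finger opening in m, from 0 to 0.0854, then the shift along the tool's x, y, z in m, then the turn, a rotation vector about the tool's x, y, z in rad. In form: [claw, tx, ty, tz, rx, ry, rz, claw, tx, ty, tz, rx, ry, rz, ...]. A call has 1 to 20 rows; each row is the pose to reach, as a shift and turn from the pose measured when the call began, along the tool's axes at that moment; what a row does not reach only later rows make up. A row lasts 1/12 s, in which the tool goes at most 41.7 mm and 7.16 degrees, less where a joint would pass 70% of its speed; a pose out of reach is approached as far as the arm can. A call with a gripper value outside its range is refused whole. The fingers move at their own pace and stop on an object; "grip_force" is the grip in N (left out, the last holds). Time passes only in rows, so rows that repeat a pose let the fingers close. It gives the time, the measured TCP pose, the force and the opening at its end, in the units of the state.
- sense(): the state, without advancing time (a new reading comes with each control period).
- capture(name): name is "scene" or "top"; returns the picture (384x512x3 uint8, red, green, blue); there is no depth.
- camera_params(name): a dict with "fx", "fy", "cx", "cy" (pixels), "T" (4x4, takes a point from camera to world coordinates). Camera axes: x right, y down, z forward; pixel columns grow to the right and rows downward; lengths in m; the calibration is good to about 2 mm. A picture is of the moment at which its call begins. camera_params takes no time and is no camera call.
- job_done(): hands the job in, once; it reports no verdict.
The state is a dict: "t": time; "q": joint angles; "qvel": joint speeds; "joint_efforts": joint torques, N m; "ee_pos": TCP position; "eef_rot": TCP orientation; "force": force on the tool from outside, world axes, zero at the start; "torque": the same for the moment, N m; "width": opening from 0.0 (shut) to 1.0 (fully open).
Only numpy, scipy, OpenCV 4.12 (cv2) and the standard library are available. Lean on these libraries where they do the work, as an engineer would, in place of code of your own. Each camera call takes 0.05 s, during which the arm holds its last target.

TASK

The tall carton of dishwasher tablets is standing on the damp slats beside the black silicone pot holder. Without gripping or lifting it, push it lightly near its top with the fingertips so that it topples over onto the pot holder, then nudge its end until the whole carton lies flat on the pot holder with no part over the edge. Leave everything else on the shelf where it is, including the drawer.

Things in the scene. Friction and masses are not known exactly. Their poses are not given: they have to be found in the camera images.
- mat: black ribbed silicone pot holder lying flat on the shelf, 200 mm (its x) by 160 mm (its y), 5 mm thick; it clings to the shelf and does not shift. Origin: middle of its underside. The carton stands on the bare shelf beyond its -x edge (a 160 mm edge), 5 to 27 mm off, and must topple towards +x. A small hanging loop sticks out of the +x edge.
- carton_center (a point): centre of the cream and teal carton, 60 mm thick (its x), 100 mm wide (its y), 160 mm tall (its z), standing upright at the start with this point 80 mm up. Its x axis points to the pot holder, within 4 degrees of the pot holder's x. Once toppled onto the pot holder its z axis points along the pot holder's x, its x axis down, and this point is 35 mm above the shelf.
- foot_l (a point): corner of the carton's +x broad face (the face that comes to lie down): bottom corner on the carton's +y side
- foot_r (a point): the same face: bottom corner on the carton's -y side
- head_l (a point): the same face: top corner on the carton's +y side
- head_r (a point): the same face: top corner on the carton's -y side
- drawer (a joint): how far the drawer unit's one pale blue drawer stands open (m), 0 shut, 0.16 fully out; leave it as it is
- caddy_mid (a point): bystander: stainless wire dish rack caddy, 85 by 160 mm (its x, y), 134 mm high, with a brush and a spatula standing in it up to 230 mm; point at its middle, 70 mm up
- vase_mid (a point): bystander: green glass vase, 92 mm across at the widest, 185 mm tall; point on its axis 90 mm up
- rest_mid (a point): bystander: wooden spoon rest, round dish 100 mm across with a flat handle along its -x, 235 mm long in all, 14 mm high; point near its middle, 8 mm up
- soap_mid (a point): bystander: yellow dish soap pump bottle, 70 mm across, 216 mm tall; point on its axis 90 mm up
- jar_mid (a point): bystander: clear jar with a blue lid, 72 mm across, 100 mm tall; point on its axis 50 mm up
- brush_mid (a point): bystander: wooden scrubbing brush lying on its bristles, 150 by 50 mm, 38 mm high; point at its middle, 20 mm up
- drawer_lip (a point): bystander: the pull lip at the top middle of the front of the drawer, 100 mm above the shelf. The drawer sits in a small white plastic drawer unit, 250 mm deep, 190 mm wide, 125 mm high, fixed, that reaches 265 mm behind the lip along the lip's x axis (less what the drawer stands open)
- carton: the same carton (origin: middle of its underside as it stands): stiff, closed, evenly filled, 0.25 to 0.5 kg. Pushed near the top it tips over its foot edge; past 21 degrees it falls by itself onto its +x broad face. Its foot end then overhangs the pot holder by about the starting gap until it is nudged on; it slides when pushed level on that end.
There are look-alikes about, which are no part of the job. What is shaped like the carton but blue or pink is not meant.

How it is judged:
By the outcome, as a careful person would: the job done as asked, in the order asked, and still so for the second after the job is handed in, with the robot touching nothing.
It also fails if it takes over 45 s, if anything falls off the work surface, if the arm or the gripper's body presses on something with over 40 N, if the wrist force passes 120 N, or if a joint passes its speed limit or range.

## Working session

There is one attempt and no reset: what is moved stays moved. The work goes in short steps, Python scripts to look and compute and a tool call to move; the robot and the scene stay as the last step left them, time stands still between calls to the robot, and variables do not carry over. Pictures are saved under pics/ and viewed, and the job is handed in when it is done.

Besides the shell and the picture viewer there is one more tool, called after ">>>" in YAML: its name, and indented under it one key for each argument. move_arm: Moves the arm, as the interface text tells. Its arguments: {"type":"object","properties":{"commands":{"type":"array"},"grip_force":{"type":"number"}},"required":["commands"]}

```bash
mkdir -p pics; ls; python3 - <<'E'
from plant import *
import cv2,numpy as np
for n in("scene","top"):
    im=capture(n); cv2.imwrite(f"pics/{n}0.png",cv2.resize(im[...,::-1],None,fx=1.5,fy=1.5)); np.save(f"pics/{n}0.npy",im)
    p=camera_params(n); print(n,p["fx"],p["fy"],p["cx"],p["cy"]); print(np.round(p["T"],4))
s=sense(); print(s)
E
```

```text
pics
scene 427.81801177918265 427.81801177918265 250.63234483218437 192.7153280235156
[[ 0.4729  0.457  -0.7533  1.8243]
 [ 0.8808 -0.2691  0.3896 -0.6231]
 [-0.0247 -0.8478 -0.5298  0.9957]
 [ 0.      0.      0.      1.    ]]
top 453.0729365757788 453.0729365757788 254.97297483492935 190.39103439475872
[[ 0.0113 -0.9912  0.1322  0.3424]
 [-0.9997 -0.0141 -0.0201  0.0366]
 [ 0.0218 -0.132  -0.991   1.7954]
 [ 0.      0.      0.      1.    ]]
{'t': 0.1, 'q': array([ 5.90429681e+01,  2.83118793e+01,  7.71244370e+01, -2.22860519e-05,
        7.46280450e+01, -5.47245099e+00]), 'qvel': array([-0.08452293, -0.14548843, -0.0579704 ,  0.0221919 , -0.09817883,
       -0.09748029]), 'joint_efforts': array([ 9.34635136e-04, -8.83596182e+01, -3.84565616e+01, -2.62711632e-05,
        5.06177894e-03, -4.94072674e-05]), 'ee_pos': array([0.26875137, 0.56390213, 0.23074879]), 'eef_rot': array([[-9.02701122e-01,  4.30267767e-01, -5.77506989e-04],
       [ 4.30268141e-01,  9.02700614e-01, -9.63496866e-04],
       [ 1.06754269e-04, -1.11823256e-03, -9.99999369e-01]]), 'force': array([0.15411295, 0.30649464, 0.24809289]), 'torque': array([ 0.03796393,  0.00490718, -0.00436549]), 'width': 0.9980968154864628}
```

View pics/scene0.png

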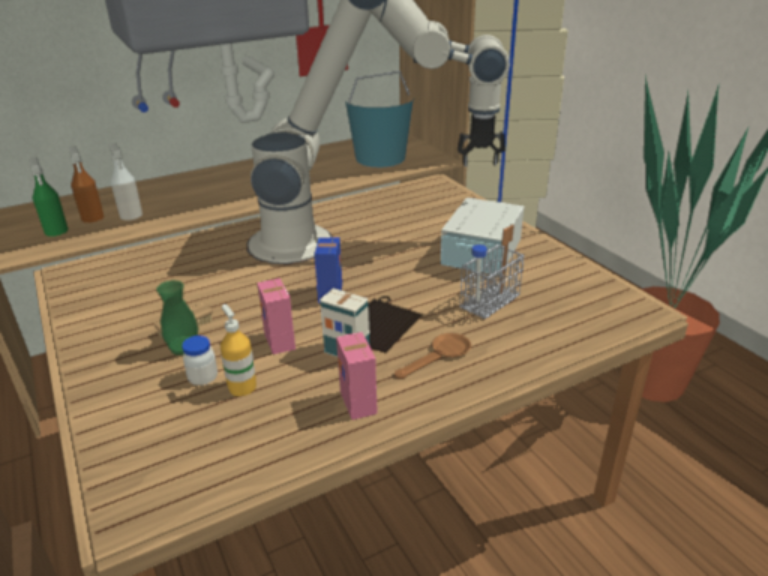

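View pics/top0.png

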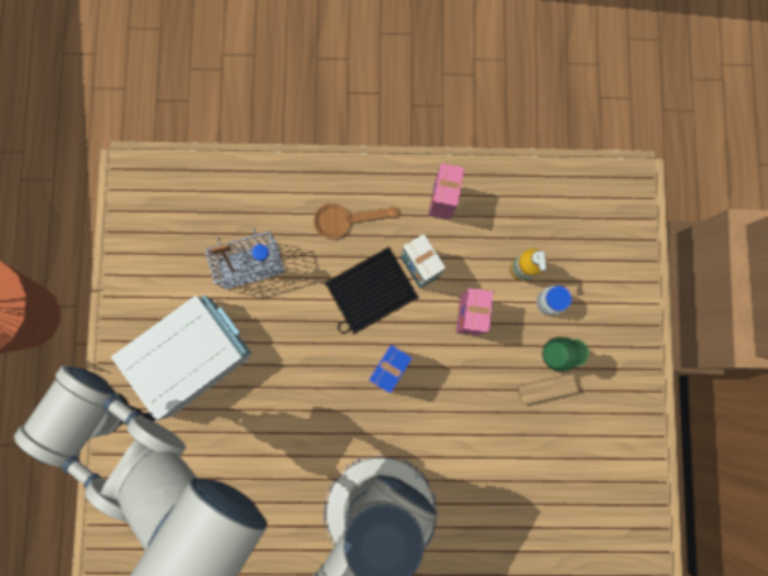

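The top view shows the mat (about 248,193 px in raw pixels) with its loop at the lower left. The white and teal carton is just right of it at about 282,173. Pink cartons stand at 298,127 and 318,207, and a blue one at 260,246. Next I'll measure the mat and carton corners.

```bash
cat > h.py <<'E'
import numpy as np,cv2
from plant import *
def ray(p,uv,z):
    uv=np.atleast_2d(uv).astype(float)
    d=np.c_[(uv[:,0]-p["cx"])/p["fx"],(uv[:,1]-p["cy"])/p["fy"],np.ones(len(uv))]@p["T"][:3,:3].T
    o=p["T"][:3,3]; return o+d*((z-o[2])/d[:,2])[:,None]
def proj(p,X):
    X=np.atleast_2d(X); c=(X-p["T"][:3,3])@p["T"][:3,:3]
    return np.c_[c[:,0]/c[:,2]*p["fx"]+p["cx"],c[:,1]/c[:,2]*p["fy"]+p["cy"]]
E
python3 - <<'E'
from h import *
im=np.load("pics/top0.npy");p=camera_params("top")
cv2.imwrite("pics/crop0.png",cv2.resize(im[100:280,190:350,::-1],None,fx=5,fy=5,interpolation=cv2.INTER_CUBIC)[:600,:800] if 0 else cv2.resize(im[145:245,205:335,::-1],None,fx=6,fy=6,interpolation=cv2.INTER_CUBIC))
m=(im.max(2)<60).astype(np.uint8); m[:, :205]=0;m[:,300:]=0;m[:155]=0;m[230:]=0
m=cv2.morphologyEx(m,cv2.MORPH_OPEN,np.ones((5,5)))
c=max(cv2.findContours(m,0,2)[0],key=cv2.contourArea)
P=ray(p,c[:,0],0.005)[:,:2]
r=cv2.minAreaRect((P*1000).astype(np.float32));print("mat",r); print(cv2.boxPoints(r))
m=((im.min(2)>150)&(im.max(2).astype(int)-im.min(2)<60)).astype(np.uint8); m[:, :260]=0;m[:,305:]=0;m[:150]=0;m[195:]=0
m=cv2.morphologyEx(m,cv2.MORPH_CLOSE,np.ones((7,7)))
c=max(cv2.findContours(m,0,2)[0],key=cv2.contourArea); print(c[:,0].min(0),c[:,0].max(0))
P=ray(p,c[:,0],0.16)[:,:2]
r=cv2.minAreaRect((P*1000).astype(np.float32));print("carton",r); print(cv2.boxPoints(r))
E
```

```text
mat ((570.282470703125, 30.731422424316406), (153.5101776123047, 194.0809783935547), 30.043914794921875)
[[455.2554    76.30525 ]
 [552.4247   -91.69937 ]
 [685.3096   -14.842407]
 [588.14026  153.16222 ]]
[269 156] [296 186]
carton ((634.1196899414062, -96.06129455566406), (101.11608123779297, 61.084808349609375), 32.411869049072266)
[[ 575.06696   -97.37608 ]
 [ 607.80853  -148.9449  ]
 [ 693.1724    -94.746506]
 [ 660.43085   -43.17769 ]]
```

View pics/crop0.png

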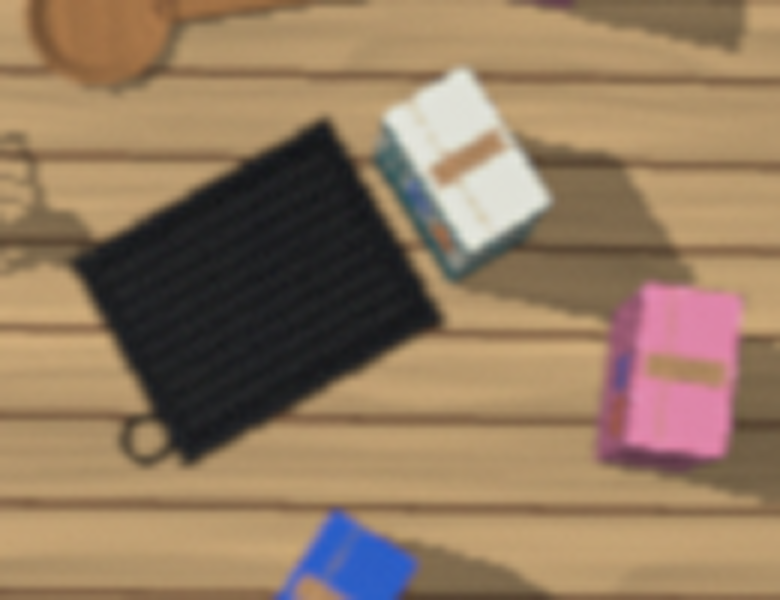

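```bash
python3 - <<'E'
from h import *
im=np.load("pics/top0.npy");p=camera_params("top");ps=camera_params("scene")
hsv=cv2.cvtColor(im,cv2.COLOR_RGB2HSV)
m=cv2.inRange(hsv,(150,60,190),(176,255,255))
for c in cv2.findContours(m,0,2)[0]:
    if cv2.contourArea(c)>60: print("pink",cv2.minAreaRect((ray(p,c[:,0],.16)[:,:2]*1000).astype(np.float32)))
u=np.array([-.536,.844,0]);v=np.array([-.844,-.536,0]);C=np.array([.634,-.096,0])
sc=np.load("pics/scene0.npy")[...,::-1].copy()
big=cv2.resize(sc[170:300,150:310],None,fx=5,fy=5,interpolation=cv2.INTER_CUBIC)
for z in(0,.16):
    q=[C+a*.03*u+b*.05*v+[0,0,z] for a,b in((1,1),(1,-1),(-1,-1),(-1,1))]
    cv2.polylines(big,[((proj(ps,q)-[150,170])*5+2.5).astype(int)],True,(0,255,0),1)
um=np.array([-.5,.866,0]);vm=np.array([-.866,-.5,0]);M=np.array([.570,.031,.005])
q=[M+a*.1*um+b*.08*vm for a,b in((1,1),(1,-1),(-1,-1),(-1,1))]
cv2.polylines(big,[((proj(ps,q)-[150,170])*5+2.5).astype(int)],True,(0,0,255),1)
cv2.imwrite("pics/chk.png",big[:600])
# target in tool frame
s=sense();R=s["eef_rot"];
for n,t in(("standoff",C[:2]-.085*u[:2]),("contact",C[:2]-.041*u[:2])):
    for z in(.36,.14): 
        d=R.T@(np.r_[t,z]-s["ee_pos"]);print(n,z,t,d.round(3))
ang=np.degrees(np.arctan2(.844,-.536));a0=np.degrees(np.arctan2(R[1,0],R[0,0]));print(ang,a0)
E
```

```text
pink ((505.9670715332031, -227.95083618164062), (58.388877868652344, 97.68323516845703), 83.40491485595703)
pink ((818.490478515625, -156.43887329101562), (59.24367141723633, 97.26378631591797), 79.35248565673828)
standoff 0.36 [ 0.67956 -0.16774] [-0.686 -0.484 -0.129]
standoff 0.14 [ 0.67956 -0.16774] [-0.686 -0.484  0.091]
contact 0.36 [ 0.655976 -0.130604] [-0.648 -0.46  -0.129]
contact 0.14 [ 0.655976 -0.130604] [-0.648 -0.46   0.091]
122.41844994964306 154.5154215867673
```

View pics/chk.png

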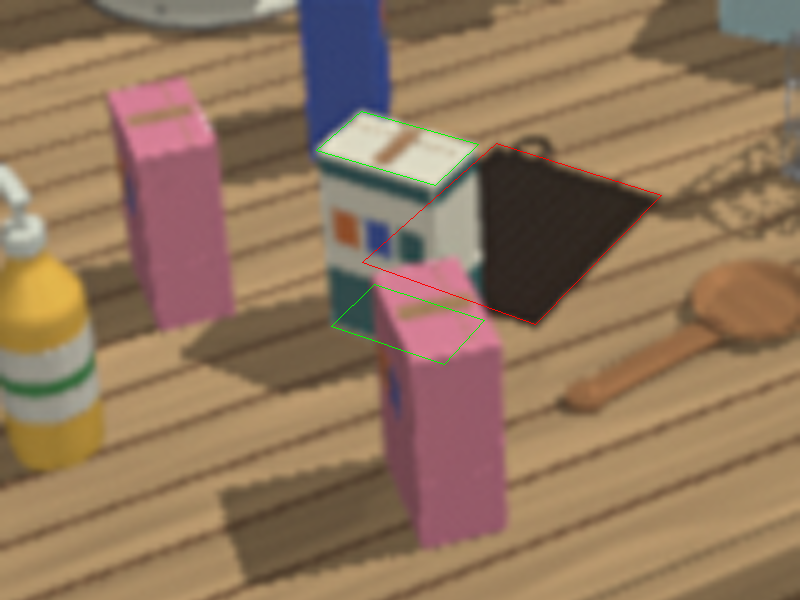

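The scene view confirms both outlines. I'll raise the arm, shut the fingers and travel to the standoff behind the carton.

>>> move_arm:
  commands: [0,0,0,-0.04,0,0,0,0,0,0,-0.08,0,0,0,0,-0.03,-0.02,-0.12,0,0,0,0,-0.686,-0.484,-0.129,0,0,0.56,0,-0.686,-0.484,-0.129,0,0,0.56,0,-0.686,-0.484,-0.129,0,0,0.56,0,-0.686,-0.484,-0.129,0,0,0.56,0,-0.686,-0.484,-0.129,0,0,0.56,0,-0.686,-0.484,-0.129,0,0,0.56,0,-0.686,-0.484,-0.129,0,0,0.56,0,-0.686,-0.484,-0.129,0,0,0.56,0,-0.686,-0.484,-0.129,0,0,0.56,0,-0.686,-0.484,-0.129,0,0,0.56,0,-0.686,-0.484,-0.129,0,0,0.56,0,-0.686,-0.484,-0.129,0,0,0.56,0,-0.686,-0.484,-0.129,0,0,0.56,0,-0.686,-0.484,-0.129,0,0,0.56,0,-0.686,-0.484,-0.129,0,0,0.56,0,-0.686,-0.484,-0.129,0,0,0.56,0,-0.686,-0.484,-0.129,0,0,0.56]
  grip_force: 20

```text
t: 1.77
ee_pos: [0.6297, -0.0798, 0.3576]
eef_rot: [[-0.536, 0.844, -0.001], [0.844, 0.536, -0.001], [-0.0, -0.001, -1.0]]
force: [1.5, 0.6, 0.6]
width: 0.002
```

>>> move_arm:
  commands: [0,-0.04,0,0,0,0,0,0,-0.08,-0.005,0,0,0,0,0,-0.101,-0.005,0,0,0,0,0,-0.101,-0.005,0,0,0,0,0,-0.101,-0.005,0.04,0,0,0,0,-0.101,-0.005,0.08,0,0,0,0,-0.101,-0.005,0.12,0,0,0,0,-0.101,-0.005,0.16,0,0,0,0,-0.101,-0.005,0.2,0,0,0,0,-0.101,-0.005,0.217,0,0,0,0,-0.101,-0.005,0.217,0,0,0,0,-0.101,-0.005,0.217,0,0,0]

```text
t: 2.77
ee_pos: [0.6791, -0.1675, 0.1404]
eef_rot: [[-0.536, 0.844, -0.003], [0.844, 0.536, -0.0], [0.001, -0.002, -1.0]]
force: [0.8, -0.9, 1.0]
width: -0.002
```

```bash
python3 - <<'E'
from h import *
for n in("scene","top"):
    im=capture(n)[...,::-1]; np.save("pics/a_"+n,im)
    c=im[130:300,150:330] if n=="scene" else im[130:240,200:350]
    cv2.imwrite(f"pics/a_{n}.png",cv2.resize(c,None,fx=3.3,fy=3.3,interpolation=cv2.INTER_CUBIC))
s=sense();print(s["t"],s["ee_pos"],s["force"])
E
python3 -c "
import cv2,numpy as np
a=cv2.imread('pics/a_scene.png');b=cv2.imread('pics/a_top.png')
a=cv2.resize(a,(360,340));b=cv2.resize(b,(440,340*440//450*1));b=cv2.resize(b,(440,323));o=np.zeros((340,800,3),np.uint8);o[:,:360]=a;o[:323,360:]=b;cv2.imwrite('pics/a.png',o)"
```

```text
2.8667 [ 0.68044056 -0.16805526  0.14270573] [ 0.3098063   0.48992942 -0.12734455]
```

View pics/a.png

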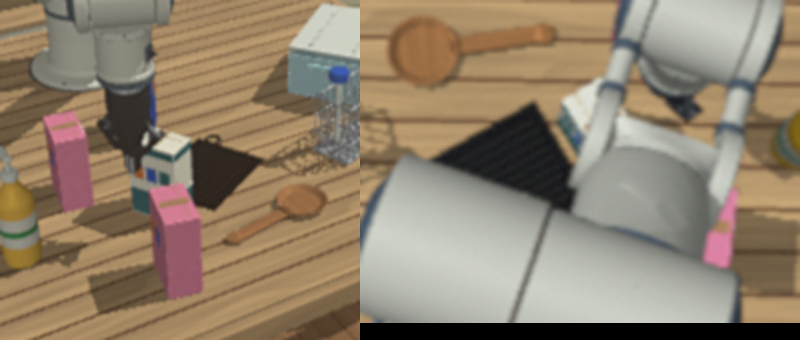

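>>> move_arm:
  commands: [0,0.018,0,0,0,0,0,0,0.034,0,0,0,0,0,0,0.04,0,0,0,0,0,0,0.045,0,0,0,0,0,0,0.05,0,0,0,0,0,0,0.055,0,0,0,0,0,0,0.06,0,0,0,0,0,0,0.065,0,0,0,0,0,0,0.07,0,0,0,0,0]

```text
t: 3.62
ee_pos: [0.6427, -0.1088, 0.1425]
eef_rot: [[-0.536, 0.844, 0.002], [0.844, 0.536, -0.002], [-0.002, 0.0, -1.0]]
force: [-0.7, -0.9, 0.3]
width: 0.001
```

```bash
cat > v.py <<'E'
import sys
from h import *
n=sys.argv[1];im=capture("scene")[...,::-1]
cv2.imwrite(f"pics/{n}.png",cv2.resize(im[140:290,150:350],None,fx=4,fy=4,interpolation=cv2.INTER_CUBIC))
s=sense();print(s["t"],s["ee_pos"],s["force"])
E
python3 v.py b
```

```text
3.6667 [ 0.64210675 -0.10796854  0.14241468] [-0.35347916 -0.12699992  0.0893031 ]
```

View pics/b.png

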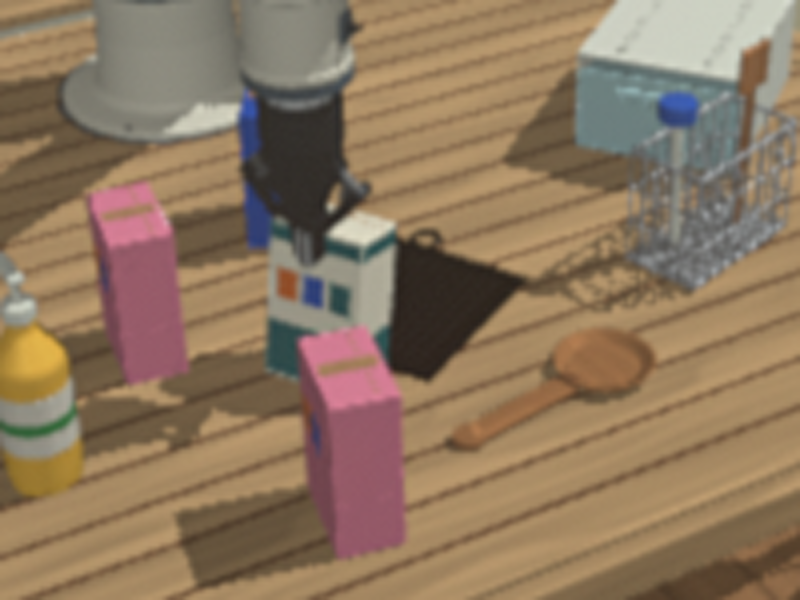

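The fingertips are at the top of the carton's back face, and the carton has started to tilt with no other contact. I'll keep pushing.

>>> move_arm:
  commands: [0,0.005,0,0,0,0,0,0,0.01,0,0,0,0,0,0,0.015,0,0,0,0,0,0,0.02,0,0,0,0,0]

```text
t: 4.0
ee_pos: [0.631, -0.0906, 0.1423]
eef_rot: [[-0.536, 0.844, 0.001], [0.844, 0.536, -0.001], [-0.001, -0.0, -1.0]]
force: [0.2, -0.3, 0.1]
width: -0.004
```

```bash
python3 v.py c
```

```text
4.05 [ 0.63053066 -0.08985864  0.14228557] [-0.57778398  1.29530932  0.49299587]
```

View pics/c.png

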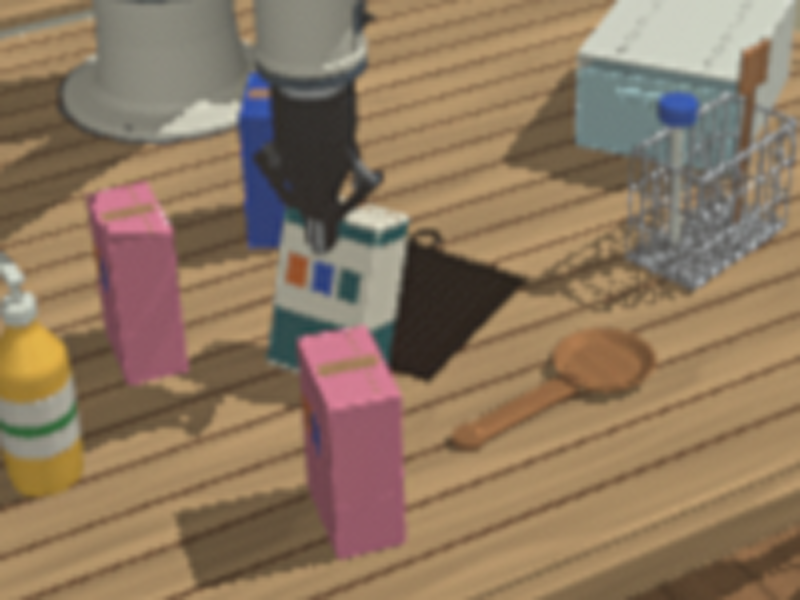

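The carton is tilting cleanly over its foot edge, so I'll go on until it falls.

>>> move_arm:
  commands: [0,0.005,0,0,0,0,0,0,0.01,0,0,0,0,0,0,0.015,0,0,0,0,0,0,0.02,0,0,0,0,0,0,0.025,0,0,0,0,0,0,0.028,0,0,0,0,0,0,0.028,0,0,0,0,0,0,0.028,0,0,0,0,0,0,0.028,0,0,0,0,0]

```text
t: 4.8
ee_pos: [0.6157, -0.0663, 0.1423]
eef_rot: [[-0.537, 0.844, 0.0], [0.844, 0.537, -0.001], [-0.001, -0.0, -1.0]]
force: [-0.4, 0.2, 0.2]
width: 0.005
```

```bash
python3 v.py d
```

```text
4.85 [ 0.61569816 -0.06644494  0.1422781 ] [ 0.69405397  0.38823861 -1.1031902 ]
```

View pics/d.png

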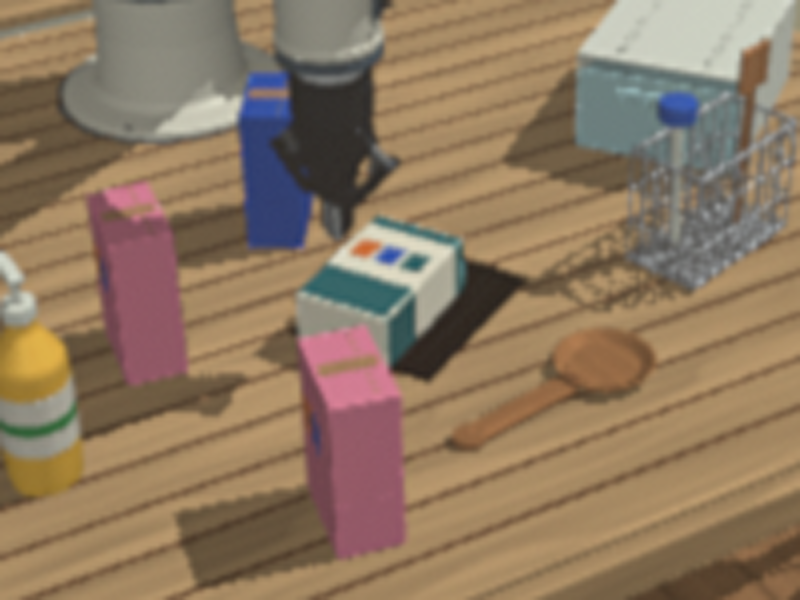

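It has toppled onto the mat. I'll back the fingers off before measuring.

>>> move_arm:
  commands: [0,-0.04,0,-0.01,0,0,0,0,-0.08,0,-0.01,0,0,0,0,-0.12,0,-0.01,0,0,0,0,-0.12,0,-0.01,0,0,0,0,-0.12,0,-0.01,0,0,0]

```text
t: 5.27
ee_pos: [0.6807, -0.1698, 0.1519]
eef_rot: [[-0.535, 0.845, 0.001], [0.845, 0.535, -0.001], [-0.001, -0.0, -1.0]]
force: [-0.4, 0.5, -0.5]
width: -0.003
```

```bash
python3 - <<'E'
from h import *
im=capture("scene")[...,::-1];np.save("pics/e.npy",im)
cv2.imwrite("pics/e.png",cv2.resize(im[185:245,215:285],None,fx=10,fy=10,interpolation=cv2.INTER_CUBIC))
im=capture("top")[...,::-1];np.save("pics/et.npy",im)
cv2.imwrite("pics/et.png",cv2.resize(im[145:245,205:335],None,fx=6,fy=6,interpolation=cv2.INTER_CUBIC))
print(sense()["ee_pos"])
E
```

```text
[ 0.6795794  -0.16749684  0.15197331]
```

View pics/e.png

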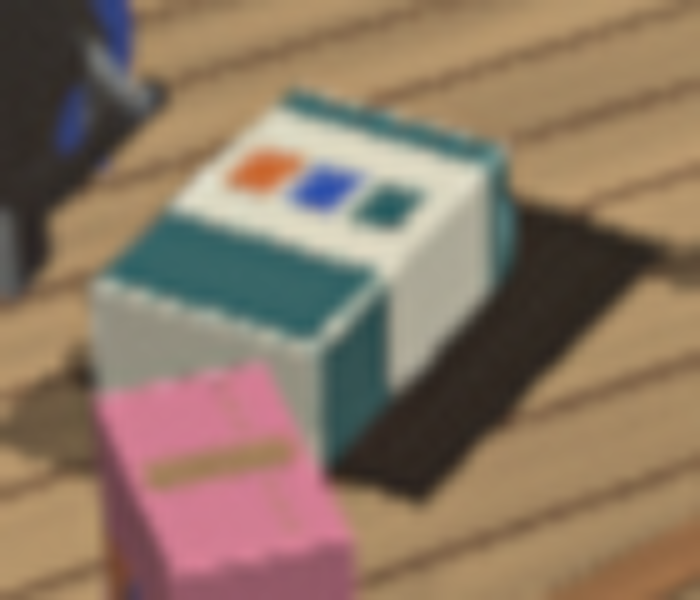

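View pics/et.png

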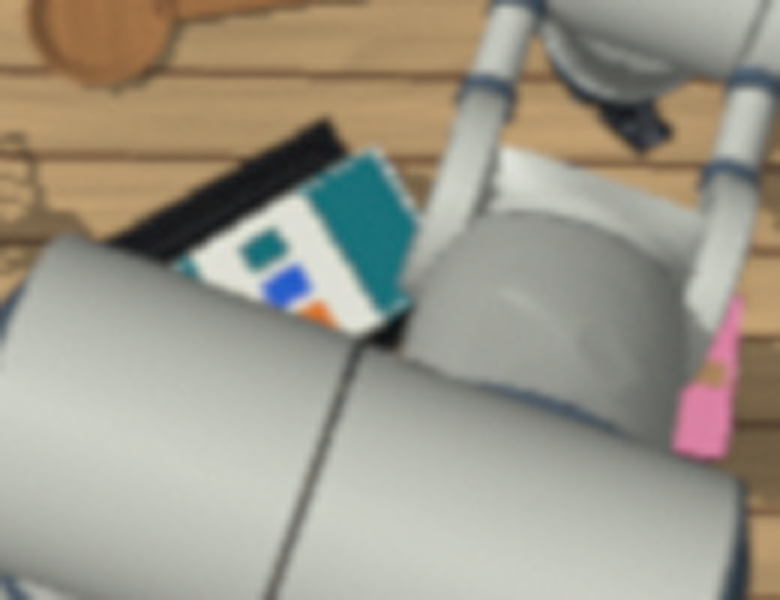

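In the scene crop, the carton's top corners are at (95,282), (290,92), (507,148) and (318,340). I'll turn these into positions in the mat frame.

```bash
python3 - <<'E'
from h import *
p=camera_params("scene");pt=camera_params("top")
px=np.array([(95,282),(290,92),(507,148),(318,340)])/10+[214.55,184.55]
P=ray(p,px,.065); M=np.array([.570,.031]);R=np.array([[-.5,.866],[-.866,-.5]])
print(P.round(4)); print("matframe",((P[:,:2]-M)@R.T).round(4)); print([np.linalg.norm(P[i]-P[(i+1)%4]).round(4) for i in range(4)])
# top view foot corner (375,148)
q=ray(pt,np.array([[375,148]])/6+[204.6,144.6],.065);print(q,(q[:,:2]-M)@R.T)
c=P[:,:2].mean(0);d=(P[1]-P[0]+P[2]-P[3])[:2];d/=np.linalg.norm(d);print(c,d,np.degrees(np.arctan2(d[1],d[0])))
s=sense();f=(P[0]+P[3])[:2]/2;print("foot mid",f, "tool frame",s["eef_rot"].T@(np.r_[f,.03]-s["ee_pos"]))
E
```

```text
[[ 0.5769 -0.095   0.065 ]
 [ 0.4933  0.0326  0.065 ]
 [ 0.5749  0.0881  0.065 ]
 [ 0.6538 -0.0389  0.065 ]]
matframe [[-0.1125  0.057 ]
 [ 0.0397  0.0656]
 [ 0.047  -0.0328]
 [-0.1024 -0.0376]]
[np.float64(0.1525), np.float64(0.0986), np.float64(0.1495), np.float64(0.0952)]
[[ 0.6566689  -0.04472155  0.065     ]] [[-0.10890931 -0.03719449]]
[ 0.57470428 -0.00329236] [-0.53798568  0.84295398] 122.54662020267963
foot mid [ 0.61531198 -0.06691937] tool frame [ 0.11936271 -0.00023323  0.12196765]
```

>>> move_arm:
  commands: [0,0.02,0,0.04,0,0,0,0,0.04,0,0.08,0,0,0,0,0.05,0,0.115,0,0,0,0,0.06,0,0.115,0,0,0,0,0.08,0,0.115,0,0,0,0,0.09,0,0.115,0,0,0,0,0.095,0,0.115,0,0,0,0,0.1,0,0.115,0,0,0,0,0.105,0,0.115,0,0,0,0,0.11,0,0.115,0,0,0,0,0.115,0,0.115,0,0,0,0,0.12,0,0.115,0,0,0,0,0.12,0,0.115,0,0,0]

```text
t: 6.45
ee_pos: [0.6159, -0.0664, 0.0379]
eef_rot: [[-0.536, 0.844, 0.002], [0.844, 0.536, -0.001], [-0.002, 0.001, -1.0]]
force: [0.7, -0.7, 0.5]
width: -0.002
```

```bash
cat > w.py <<'E'
import sys
from h import *
n=sys.argv[1]
im=capture("scene")[...,::-1]
cv2.imwrite(f"pics/{n}.png",cv2.resize(im[180:240,215:285],None,fx=10,fy=10,interpolation=cv2.INTER_CUBIC))
im=capture("top")[...,::-1];np.save(f"pics/{n}t.npy",im)
cv2.imwrite(f"pics/{n}t.png",cv2.resize(im[145:245,205:335],None,fx=6,fy=6,interpolation=cv2.INTER_CUBIC))
s=sense();print(s["t"],s["ee_pos"],s["force"])
E
python3 w.py f
```

```text
6.55 [ 0.61559712 -0.06652017  0.03740905] [ 0.74221509 -1.1391799   0.89782335]
```

View pics/f.png

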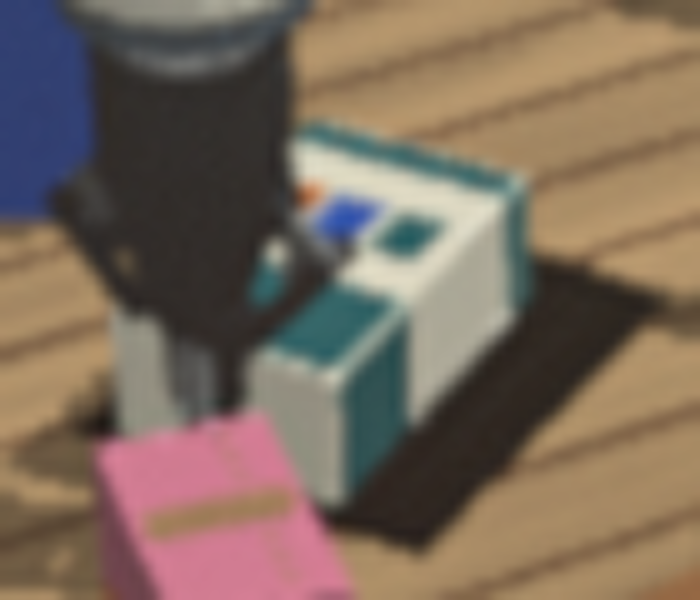

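View pics/ft.png

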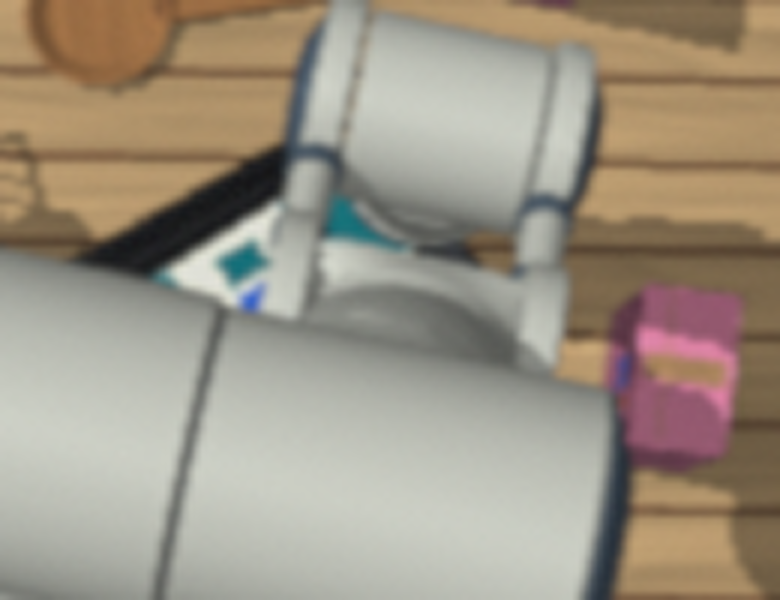

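```bash
cat > m.py <<'E'
from h import *
import sys
pts=eval(sys.argv[1]); p=camera_params("scene")
P=ray(p,np.array(pts)/10+[214.55,179.55],.065)[:,:2]
print(((P-[.570,.031])@np.array([[-.5,.866],[-.866,-.5]]).T).round(4))
E
python3 m.py "[(340,385),(523,180),(310,125)]"
```

```text
[[-0.0955 -0.043 ]
 [ 0.0617 -0.0317]
 [ 0.0548  0.0655]]
```

Foot end is now about -97 mm in mat x and the head +60. The mat spans ±100, so I'll push 17 mm more to centre it.

>>> move_arm:
  commands: [0,0.005,0,0,0,0,0,0,0.009,0,0,0,0,0,0,0.013,0,0,0,0,0,0,0.017,0,0,0,0,0,0,0.017,0,0,0,0,0,0,0.017,0,0,0,0,0]

```text
t: 7.05
ee_pos: [0.606, -0.0517, 0.0373]
eef_rot: [[-0.536, 0.844, -0.001], [0.844, 0.536, -0.0], [0.0, -0.001, -1.0]]
force: [-0.1, -0.1, -0.1]
width: 0.001
```

>>> move_arm:
  commands: [0,-0.02,0,0,0,0,0,0,-0.05,0,0,0,0,0,0,-0.08,0,-0.03,0,0,0,0,-0.1,0,-0.07,0,0,0,0,-0.1,0,-0.11,0,0,0,0,-0.1,0,-0.15,0,0,0,0,-0.1,0,-0.19,0,0,0,0,-0.1,0,-0.23,0,0,0,0,-0.1,0,-0.27,0,0,0,0,-0.1,0,-0.31,0,0,0,0,-0.1,0,-0.31,0,0,0]

```text
t: 7.97
ee_pos: [0.6618, -0.1365, 0.356]
eef_rot: [[-0.536, 0.844, 0.01], [0.844, 0.537, -0.003], [-0.008, 0.007, -1.0]]
force: [1.4, -0.7, 2.6]
width: 0.002
```

>>> move_arm:
  commands: [0,0.8,0.046,0,0,0,0,0,0.8,0.046,0,0,0,0,0,0.8,0.046,0,0,0,0,0,0.8,0.046,0,0,0,0,0,0.8,0.046,0,0,0,0,0,0.8,0.046,0,0,0,0,0,0.8,0.046,0,0,0,0,0,0.8,0.046,0,0,0,0,0,0.8,0.046,0,0,0,0,0,0.8,0.046,0,0,0,0,0,0.8,0.046,0,0,0,0,0,0.8,0.046,0,0,0,0,0,0.8,0.046,0,0,0,0,0,0.8,0.046,0,0,0,0,0,0.8,0.046,0,0,0,0,0,0.8,0.046,0,0,0,0,0,0.8,0.046,0,0,0,0,0,0.8,0.046,0,0,0,0,0,0.8,0.046,0,0,0,0,0,0.8,0.046,0,0,0,0]

```text
t: 9.63
ee_pos: [0.2678, 0.5674, 0.3488]
eef_rot: [[-0.54, 0.842, 0.008], [0.842, 0.54, -0.003], [-0.007, 0.006, -1.0]]
force: [-0.2, 0.0, -0.0]
width: 0.001
```

```bash
python3 w.py g; python3 - <<'E'
import numpy as np,cv2
cv2.imwrite("pics/gfull.png",cv2.resize(np.load("pics/gt.npy"),None,fx=1.5,fy=1.5))
E
```

```text
9.7333 [0.26979336 0.56467273 0.34878806] [ 0.71127321 -0.66186325 -0.75637119]
```

View pics/g.png

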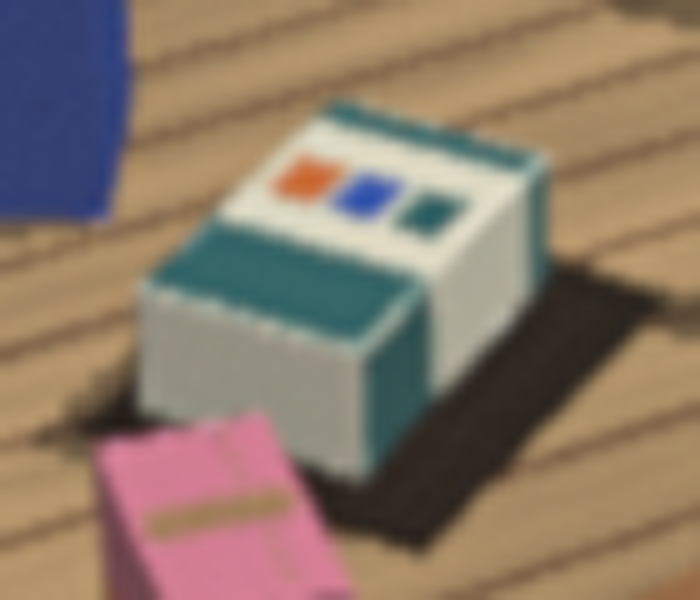

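View pics/gfull.png

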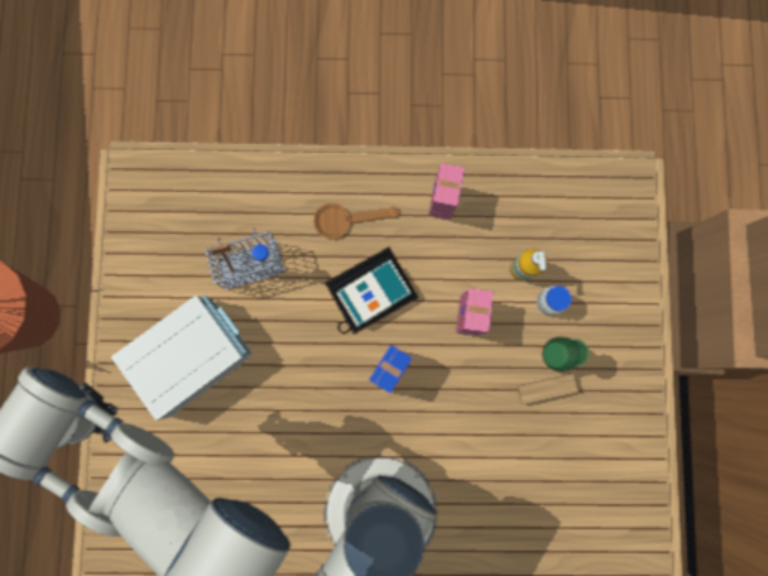

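View pics/gt.png

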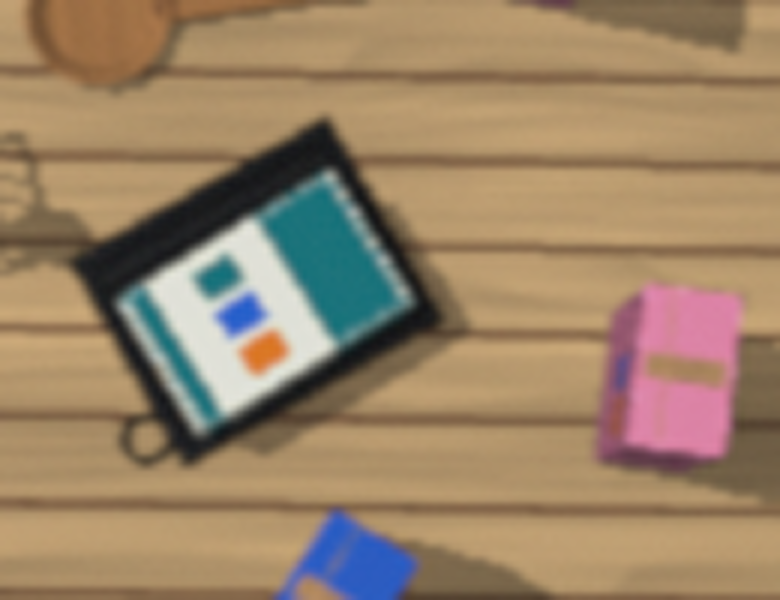

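Both views show the carton flat and ringed by mat on all sides. I'll check the margins and whether anything else moved, then hand in.

```bash
python3 - <<'E'
from h import *
pt=camera_params("top")
P=ray(pt,np.array([(330,170),(415,300),(200,435),(117,300)])/6+[204.6,144.6],.065)[:,:2]
print(((P-[.570,.031])@np.array([[-.5,.866],[-.866,-.5]]).T).round(4))
a=np.load("pics/top0.npy").astype(int);b=np.load("pics/gt.npy")[...,::-1].astype(int)
d=(abs(a-b).max(2)>45).astype(np.uint8)
for c in cv2.findContours(d,0,2)[0]:
    if cv2.contourArea(c)>8: print(cv2.boundingRect(c))
E
python3 m.py "[(145,282),(335,100),(548,155),(365,350)]"
```

```text
[[-0.0764 -0.0388]
 [-0.0825  0.0615]
 [ 0.08    0.0699]
 [ 0.0843 -0.0317]]
(228, 378, 9, 6)
(88, 373, 18, 11)
(339, 368, 23, 15)
(98, 338, 17, 27)
(347, 337, 27, 30)
(324, 324, 23, 9)
(109, 323, 85, 61)
(225, 321, 11, 11)
(281, 305, 16, 12)
(250, 305, 19, 12)
(194, 305, 23, 11)
(83, 302, 9, 14)
(255, 299, 10, 5)
(225, 292, 29, 31)
(54, 292, 5, 7)
(170, 289, 19, 11)
(234, 277, 45, 27)
(187, 274, 43, 10)
(148, 274, 31, 14)
(58, 273, 16, 16)
(111, 266, 9, 8)
(0, 245, 97, 126)
(20, 244, 151, 94)
(246, 201, 34, 19)
(224, 173, 50, 45)
(268, 156, 52, 44)
[[-0.0747  0.0596]
 [ 0.0766  0.067 ]
 [ 0.083  -0.0311]
 [-0.0714 -0.0392]]
```

```bash
python3 -c "
from plant import *
print(job_done())"
```

```text
the job is handed in; nothing more can be done
None
```

The carton now lies flat on the pot holder with no part over the edge, and I handed the job in at about 9.8 s. I pushed it near the top (about 140 mm up) with the shut fingertips until it toppled. I then nudged its foot end about 32 mm in two pushes and moved the arm clear.

- **Position on the mat:** the last two views agree to about 11 mm. The carton spans roughly -80 to +83 mm along the mat's x (edges at ±100) and -39 to +70 mm along its y (edges at ±80). That leaves at least 10 mm of mat on every side, and the carton is turned about 3 degrees from the mat's x.
- **Other objects:** before and after pictures from above differ only where the arm, its shadows and the carton were, so the bystanders and the drawer look unmoved.
- **Forces:** the readings I took between moves stayed within about 3 N; I had no force readings during the moves themselves.
- **Disagreements:** carton lengths measured in the scene view came out about 5 to 10 mm short of 160 mm, from blurred corners, so I relied more on the top view.

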